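Refill a kit tray in reverse order

ROBOT

A 6-joint arm with a two-finger parallel gripper is mounted at the origin on the work surface. World frame = base frame: x ahead of the robot, y to its left, z up, the work surface at z = 0. Lengths are in mm, angles in degrees, forces in N, time in s.
With the tool pointing down it reaches from about 300 to 850 mm from the base axis. Payload 4.2 kg.
Tool frame: the origin (TCP) lies midway between the tips of the shut fingers; the grasp point (between the pads) lies 19 mm behind it (env.grasp_offset is the distance from the TCP to the grasp point, in mm); z points along the fingers, y is the line along which they close (so a half turn about z gives the same grasp; the last joint's range is limited). The gripper opens to 91 mm and grips with 3 to 60 N. Pads are 32 mm wide; open, the fingers measure 118 mm over their backs; the gripper's body (76 mm by 178 mm) begins 60 mm behind the grasp point.
Start: joints at [-72.25, 18.312, 89.639, -0, 72.044, -1.146], TCP at [186.219, -544.027, 213.976] pointing down, gripper open.
Joint ranges: [-177.97, 177.97], [-48.28, 115.42], [12.27, 149.76], [-77.06, 257.06], [2.81, 150.46], [-146.56, 146.56]. Speed limits (degrees/s): [147.25, 147.25, 180, 180, 180, 180].

INTERFACE

Orientations are given as [roll, pitch, yaw] about the fixed x, y, z axes, in that order (R = Rz(yaw) Ry(pitch) Rx(roll)).
In Python, from workcell import env, optics gives the robot as it stands. The module is installed in compiled form; this text tells all that it offers.
- The arm moves only by the tool send_rows, never from a script. Its argument "targets" is a list that holds one entry, the list of rows, each a list of 7 numbers: the turn, a rotation vector about the world's x, y, z scaled (see below), then the shift along the world's x, y, z scaled (see below), then the closure, from -1 (fully open) to 1 (shut). In form: [[[rx, ry, rz, x, y, z, gripper], ...]]. A call has 1 to 12 rows; each row shifts and turns the commanded pose from where the row before left it; what a row does not reach is not made up. The controller multiplies each number of a shift by 0.2 m and each number of a turn by pi/2 rad. A row lasts 1/10 s, in which the tool goes at most 50 mm and 8.59 degrees, less where a joint would pass 70% of its speed; a pose out of reach is approached as far as the arm can. A call with a number of a shift or a turn outside -1 to 1 is refused whole. A call with a gripper value outside its range is refused whole. The fingers move at their own pace and stop on an object; "grip_force" is the grip in N (left out, the last holds). Time passes only in rows, so rows that do not move let the fingers close. It gives the time, the measured TCP pose, the force, the opening and the grip force at its end, in the units of the state.
- env.state(): the state, without advancing time (a new reading comes with each control period).
- optics.grab_frame(name): name is "side" or "top" or "wrist"; returns (picture, depth): 384x512x3 uint8, red, green, blue; 384x512 float32, mm along the optical axis (not along the pixel's ray), 0 where there is no reading.
- optics.camera_info(name): a dict with "camera_matrix" (3x3 intrinsics, pixels), "R" (3x3) and "t" (3): a world point X has camera coordinates R X + t; the wrist camera has in their place "mount" (4x4, takes a point from camera to tool coordinates, whose origin is the TCP and whose axes are the flange's). Camera axes: x right, y down, z forward; pixel columns grow to the right and rows downward; lengths in mm; the calibration is good to about 2 mm. A picture is of the moment at which its call begins: read the wrist's pose just before it. camera_info takes no time and is no camera call.
- env.job_done(): hands the job in; it is judged then, once.
Trained networks look in the newest picture that a camera, given by its name, has taken for a name from the list of things; names that differ only in an ending like _2 or _b are one class to them, and where a whole thing is asked for, a point or a joint stands for the part that bears it (a point fixed in the world has none). Each returns a list of dicts, best first, with "conf" (0 to 1); they miss things now and then, are a little off and sometimes report something else, mostly with a low value. They report only what shows in the picture. A call takes as long as a camera call. They do not tell look-alikes from the thing itself.
- optics.silhouettes(camera, name): "mask" (384x512 bool, what is visible of it) and "at" ([column, row] in pixels, amid what is visible of it).
- optics.place_of(camera, name): "at" ([column, row] in pixels: a listed point, or the origin of a listed thing).
The state is a dict: "time_s": time; "qpos": joint angles; "qvel": joint speeds; "effort": joint torques, N m; "ee_pos": TCP position; "ee_rot": TCP orientation; "force": force on the tool from outside, world axes, zero at the start; "torque": the same for the moment, N m; "gripper_width": finger opening in mm; "gripper_force": force on a finger pad.
Only numpy, scipy, OpenCV 4.12 (cv2) and the standard library are available. Lean on these libraries where they do the work, as an engineer would, in place of code of your own. Each camera call takes 0.05 s, during which the arm holds its last target. There are 200 camera calls.

TASK

Move the four spare parts from the row of blue-grey bins into the plywood kit tray, one to a compartment and in reverse order: the part in the bin nearest the robot goes to the compartment at the end farthest from the robot, and so on, until the part from the far bin stands in the near compartment. Do not drop a part or tip it over: set each down gently, upright on the compartment's floor, and let go.

Things in the scene. Friction and masses are not known exactly. Their poses are not given: they have to be found in the camera images.
- sleeve_mid (a point): plain loose steel sleeve: upright tube, 34 mm outer diameter, 20 mm bore, 60 mm tall, about 0.25 kg. Origin: on its upright axis, half-way up. Its z axis points up. Starts standing in one of the four bins, within about 5 mm of the bin's centre, z up.
- bush_mid (a point): loose steel flanged bush, 58 mm tall, about 0.3 kg: foot flange 44 mm diameter and 10 mm thick, above it a plain round body of 32 mm diameter up to the top. Origin: on its upright axis, half-way up. Its z axis points up. Starts standing in one of the four bins, within about 5 mm of the bin's centre, z up.
- block_mid (a point): loose aluminium valve block, 34 x 34 mm square, 60 mm tall, dark round port in the top, about 0.2 kg; x and y axes normal to its sides, which lie within 0.1 rad of the bin's sides at the start. Origin: on its upright axis, half-way up. Its z axis points up. Starts standing in one of the four bins, within about 5 mm of the bin's centre, z up.
- foot_mid (a point): loose machine levelling foot, 80 mm tall, about 0.2 kg: black round base 44 mm diameter and 12 mm thick, a 27 mm wide nut on it (up to 20 mm from the bottom), above that an upright threaded rod of 17 mm diameter up to the top; take it by the rod. Origin: on its upright axis, half-way up. Its z axis points up. Starts standing in one of the four bins, within about 5 mm of the bin's centre, z up.
- bin_a: fixed open blue-grey plastic bin on the steel rail, the one in which the sleeve stands at the start; 63 mm along the rail, 72 mm across, 17 mm high, walls 4 mm thick, inner floor 4 mm above its origin. Origin: centre of its underside; x along the row away from the robot
- bin_b: fixed open blue-grey plastic bin on the steel rail, the one in which the bush stands at the start; 63 mm along the rail, 72 mm across, 17 mm high, walls 4 mm thick, inner floor 4 mm above its origin. Origin: centre of its underside; x along the row away from the robot
- bin_c: fixed open blue-grey plastic bin on the steel rail, the one in which the block stands at the start; 63 mm along the rail, 72 mm across, 17 mm high, walls 4 mm thick, inner floor 4 mm above its origin. Origin: centre of its underside; x along the row away from the robot
- bin_d: fixed open blue-grey plastic bin on the steel rail, the one in which the levelling foot stands at the start; 63 mm along the rail, 72 mm across, 17 mm high, walls 4 mm thick, inner floor 4 mm above its origin. Origin: centre of its underside; x along the row away from the robot
- rail: fixed galvanised steel plate, 290 x 86 x 6 mm, with 22 mm high end lips, at the robot's left or right; carries the four bins in a row. Origin: centre of its underside; x along the row, from the near end to the far end (turned up to 0.35 rad from straight ahead), y to the left. In its frame the bins stand at x = -97.5, -32.5, 32.5, 97.5 mm, y = 0, z = 6 mm
- tray: fixed plywood kit tray, 265 x 70 x 17 mm, on the other side from the rail, empty: four compartments in a row, 60 x 60 mm inside, walls 5 mm thick, floor 5 mm above its origin, walls 12 mm above the floor. Origin: centre of its underside; x along the row, near end to far end (turned up to 0.35 rad), y to the left. Compartment centres at x = -97.5, -32.5, 32.5, 97.5 mm, y = 0
Not all that is in view belongs to the job. Leave any orange or pink look-alike of the part that bears foot_mid alone. Leave any green look-alike of the part that bears block_mid alone.

How it is judged:
By the outcome, as a careful person would: the job done as asked, in the order asked, and still so for the second after the job is handed in, with the robot touching nothing.
It also fails if it takes over 141 s, if anything falls off the work surface, if the arm or the gripper's body presses on something with over 40 N, if the wrist force passes 120 N, or if a joint passes its speed limit or range.

## Working session

There is one attempt and no reset: what is moved stays moved. The work goes in short steps, Python scripts to look and compute and a tool call to move; the robot and the scene stay as the last step left them, time stands still between calls to the robot, and variables do not carry over. Pictures are saved under pics/ and viewed, at most 14 in all, crops included, and the job is handed in when it is done.

Besides the shell and the picture viewer there is one more tool, called after ">>>" by a JSON object that holds its "op" and its "data". send_rows: Moves the arm, as the interface text tells. Its arguments: {"type":"object","properties":{"targets":{"type":"array"},"grip_force":{"type":"number"}},"required":["targets"]}

```bash
mkdir -p pics; cat > h.py <<'E'
import numpy as np, cv2
from workcell import env, optics
def save(n,a,scale=1):
    a=cv2.cvtColor(a,cv2.COLOR_RGB2BGR); a=cv2.resize(a,None,fx=scale,fy=scale,interpolation=cv2.INTER_CUBIC); cv2.imwrite('pics/'+n,a)
def atz(cam,px,z):
    c=optics.camera_info(cam);K,R,t=map(np.array,(c['camera_matrix'],c['R'],c['t']))
    d=R.T@np.linalg.inv(K)@np.array([px[0],px[1],1.]); o=-R.T@t.ravel()
    return o+d*(z-o[2])/d[2]
def cloud(cam,D):
    c=optics.camera_info(cam);K,R,t=map(np.array,(c['camera_matrix'],c['R'],c['t']))
    v,u=np.mgrid[:384,:512]; P=np.stack([u,v,np.ones_like(u)],-1)@np.linalg.inv(K).T*D[...,None]
    return (P-t.ravel())@R
E
python3 - <<'E'
from h import *
s=env.state();print(s)
I,D=optics.grab_frame('top');J,_=optics.grab_frame('side')
save('top0.png',I,1.5);save('side0.png',J,1.5)
P=cloud('top',D);np.savez('top0.npz',I=I,P=P,D=D)
for n in ['sleeve_mid','bush_mid','block_mid','foot_mid','bin_a','rail','tray']:
    for r in optics.place_of('top',n)[:5]:
        print(n,round(r['conf'],2),np.round(r['at'],1),np.round(atz('top',r['at'],40 if 'mid' in n else 0),0))
print(np.array(optics.camera_info('top')['R']),optics.camera_info('top')['t'])
E
```

```text
{'time_s': 0.0, 'qpos': array([-7.22514740e+01,  1.83516621e+01,  8.97085336e+01, -8.34058708e-04,
        7.20422576e+01, -1.14381120e+00]), 'qvel': array([-0.08052748, -0.00319665,  0.04841585,  0.04316354, -0.02809357,
       -0.01293183]), 'effort': array([-8.37365660e-04, -4.12459803e+01, -2.31971365e+01,  7.26557407e-02,
        4.57810645e-02, -1.49734869e-04]), 'ee_pos': array([ 186.03893808, -543.52749029,  213.10564851]), 'ee_rot': array([-1.79897551e+02, -1.25235653e-03,  1.88925940e+01]), 'force': array([ 0.71564819,  0.032348  , -1.16806126]), 'torque': array([-0.01980935,  0.02201797,  0.01370873]), 'gripper_force': 0.0, 'gripper_width': 91.33198581458672}
sleeve_mid 0.82 [191.2 146.7] [577. 163.  40.]
bush_mid 0.71 [181.6 179.2] [508. 181.  40.]
block_mid 0.62 [194.2 114.8] [645. 158.  40.]
block_mid 0.62 [111.  126.4] [617. 333.  40.]
foot_mid 0.82 [225.1 257. ] [346.  87.  40.]
foot_mid 0.69 [184.4 182.4] [501. 175.  40.]
foot_mid 0.65 [165.7 260.9] [336. 211.  40.]
foot_mid 0.58 [175.6 207.1] [449. 193.  40.]
bin_a 0.97 [192.5 147.8] [580. 167.   0.]
bin_a 0.79 [185.  208.6] [444. 181.   0.]
bin_a 0.67 [176.7 208.5] [444. 199.   0.]
rail 0.31 [190.2 145.8] [584. 172.   0.]
tray 0.86 [356.3 171.7] [ 533. -198.    0.]
[[ 1.69323605e-02 -9.99856389e-01  7.04261265e-04]
 [-9.99479918e-01 -1.69453101e-02 -2.74362795e-02]
 [ 2.74442733e-02 -2.39334016e-04 -9.99623306e-01]] [ 19.00332961 498.2454028  765.45461573]
```

View pics/top0.png

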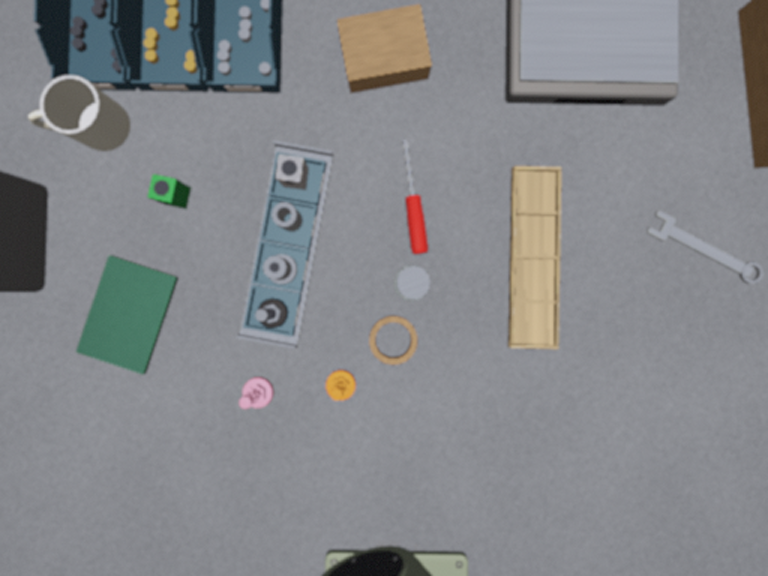

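View pics/side0.png

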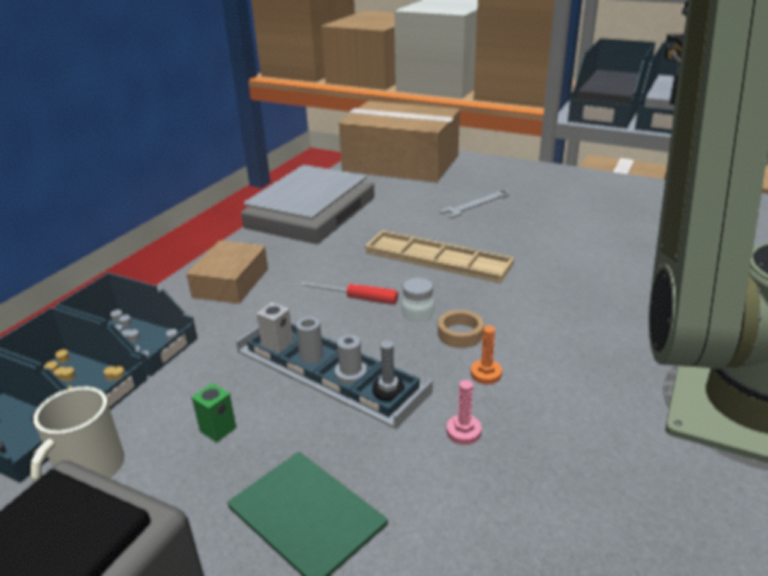

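Top view (768×576 px): the rail's parts are the foot (270,313), bush (279,267), sleeve (286,214) and block (290,168), near to far. The tray is at (536,257). Candidates:
- **Foot:** grey/black at (270,313) is mine. Pink (256,393) and orange (340,385) are look-alikes, so I leave them.
- **Block:** grey at (290,168) is mine. Green (165,188) is a look-alike, so I leave it.

```bash
python3 - <<'E'
from h import *
d=np.load('top0.npz');P=d['P'];I=d['I']
def reg(u0,u1,v0,v1,z0,z1):
    m=np.zeros(P.shape[:2],bool);m[v0:v1,u0:u1]=1
    return m&(P[...,2]>z0)&(P[...,2]<z1)&(d['D']>0)
# tray
m=reg(330,385,105,240,9,30)
r=cv2.minAreaRect(P[m][:,:2].astype(np.float32));print('tray walls',r,np.median(P[m][:,2]))
m=reg(330,385,105,240,3,30);r=cv2.minAreaRect(P[m][:,:2].astype(np.float32));print('tray all',r)
m=reg(155,225,90,235,4,30);r=cv2.minAreaRect(P[m][:,:2].astype(np.float32));print('rail',r)
for n,u,v,zz in [('foot',178,208,78),('bush',185,178,60),('sleeve',190,143,60),('block',193,112,60)]:
    m=reg(u-16,u+16,v-14,v+14,zz,110);q=P[m]
    print(n,m.sum(),cv2.minAreaRect(q[:,:2].astype(np.float32)) if len(q) else 0, np.percentile(q[:,2],[5,50,95]) if len(q) else 0)
c=I[85:240,140:400];save('crop0.png',c,3)
print(optics.camera_info('wrist'))
E
```

```text
tray walls ((533.2496948242188, -194.7752685546875), (71.04423522949219, 264.9233703613281), 89.66850280761719) 15.599466727533432
tray all ((533.3245239257812, -201.25982666015625), (285.0115966796875, 119.73998260498047), 4.4529595375061035)
rail ((545.1039428710938, 169.82086181640625), (298.43731689453125, 141.43397521972656), 1.9520721435546875)
foot 64 ((445.74322509765625, 185.17723083496094), (16.431400299072266, 14.127023696899414), 88.87474822998047) [79.59405797 89.48412865 90.85691852]
bush 193 ((509.0698547363281, 173.64315795898438), (28.565563201904297, 31.300996780395508), 1.1815882921218872) [65.26503142 67.4643862  69.63271586]
sleeve 159 ((580.7863159179688, 161.97557067871094), (32.427268981933594, 32.63866424560547), 13.459827423095703) [62.20324041 68.97012714 71.65506416]
block 305 ((644.58642578125, 156.5178985595703), (34.52458953857422, 35.26862716674805), 82.69242858886719) [63.68967206 69.67266332 71.90907544]
{'camera_matrix': array([[320.51942329,   0.        , 252.91103111],
       [  0.        , 320.51942329, 194.28805403],
       [  0.        ,   0.        ,   1.        ]]), 'mount': array([[ 9.22623818e-04, -9.63898449e-01, -2.66268529e-01,
         7.42205784e+01],
       [ 9.99999366e-01,  7.17586339e-04,  8.67330717e-04,
        -1.85859942e-02],
       [-6.44948073e-04, -2.66269161e-01,  9.63898500e-01,
        -1.69113538e+02],
       [ 0.00000000e+00,  0.00000000e+00,  0.00000000e+00,
         1.00000000e+00]])}
```

View pics/crop0.png

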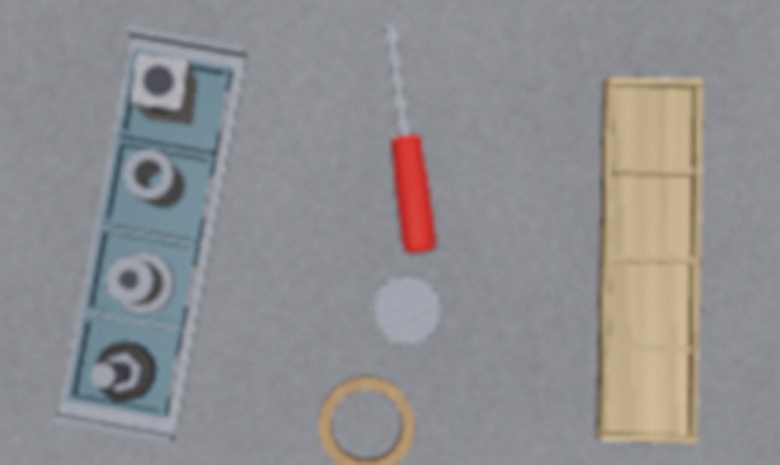

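The crop confirms it: grey/black foot at crop (120,372), bush (138,282), sleeve (150,175), grey block (160,85), and an empty tray that is nearly straight. The rail yaw is about -9° and the tray's about -0.3°. Next I move above the foot.

>>> {"op": "send_rows", "data": {"targets": [[[0, 0, -0.031, 0.065, 0.182, 0, -1], [0, 0, -0.031, 0.065, 0.182, 0, -1], [0, 0, -0.031, 0.065, 0.182, 0, -1], [0, 0, -0.031, 0.065, 0.182, 0, -1], [0, 0, -0.031, 0.065, 0.182, 0, -1], [0, 0, -0.031, 0.065, 0.182, 0, -1], [0, 0, -0.031, 0.065, 0.182, 0, -1], [0, 0, -0.031, 0.065, 0.182, 0, -1], [0, 0, -0.031, 0.065, 0.182, 0, -1], [0, 0, -0.031, 0.065, 0.182, 0, -1]]], "grip_force": 25}}

```text
time_s: 1.45
ee_pos: [316.5, -178.6, 214.3]
ee_rot: [180.0, -0.1, -9.1]
force: [0.6, -0.4, -0.0]
gripper_width: 91.5
gripper_force: 0.0
```

>>> {"op": "send_rows", "data": {"targets": [[[0, 0, 0, 0.065, 0.182, 0, -1], [0, 0, 0, 0.065, 0.182, 0, -1], [0, 0, 0, 0.065, 0.182, 0, -1], [0, 0, 0, 0.065, 0.182, 0, -1], [0, 0, 0, 0.065, 0.182, 0, -1], [0, 0, 0, 0.065, 0.182, 0, -1], [0, 0, 0, 0.065, 0.182, 0, -1], [0, 0, 0, 0.065, 0.182, 0, -1], [0, 0, 0, 0.065, 0.182, 0, -1], [0, 0, 0, 0.065, 0.182, 0, -1], [0, 0, 0, 0, 0, 0, -1], [0, 0, 0, 0, 0, 0, -1]]]}}

```text
time_s: 2.65
ee_pos: [446.0, 184.3, 213.6]
ee_rot: [179.9, 0.0, -8.9]
force: [-0.2, 0.4, -0.2]
gripper_width: 91.5
gripper_force: 0.0
```

```bash
cat >> h.py <<'E'
from scipy.spatial.transform import Rotation as Ro
def wcloud():
    s=env.state();I,D=optics.grab_frame('wrist');c=optics.camera_info('wrist');K=np.array(c['camera_matrix']);M=np.array(c['mount'])
    v,u=np.mgrid[:384,:512];P=np.stack([u,v,np.ones_like(u)],-1)@np.linalg.inv(K).T*D[...,None]
    P=P@M[:3,:3].T+M[:3,3]; P=P@Ro.from_euler('xyz',s['ee_rot'],degrees=True).as_matrix().T+s['ee_pos']
    P[D<=0]=np.nan
    return I,P,s
def near(P,x,y,r,z0,z1):
    q=P[(np.hypot(P[...,0]-x,P[...,1]-y)<r)&(P[...,2]>z0)&(P[...,2]<z1)]
    if len(q)<5: print('few');return
    print(len(q),cv2.minAreaRect(q[:,:2].astype(np.float32)),np.percentile(q[:,2],[5,50,95]).round(1)); return q
E
python3 - <<'E'
from h import *
I,P,s=wcloud();save('w0.png',I,1.5)
near(P,446,185,22,82,100);near(P,446,185,22,45,80)
near(P,509,174,30,62,80);near(P,581,162,30,62,80);near(P,645,156,30,62,80)
E
```

```text
240 ((445.1152038574219, 184.65365600585938), (16.44097328186035, 15.409660339355469), 42.621185302734375) [84.4 88.2 89.5]
110 ((449.5738525390625, 183.77728271484375), (16.537574768066406, 7.03684663772583), 77.14044952392578) [46.5 64.3 77.9]
858 ((508.70941162109375, 173.53021240234375), (31.01517105102539, 30.997241973876953), 35.33574295043945) [65.  66.4 67.8]
833 ((580.4369506835938, 161.4818115234375), (32.473697662353516, 33.619911193847656), 81.18251037597656) [65.4 68.1 69.3]
few
```

View pics/w0.png

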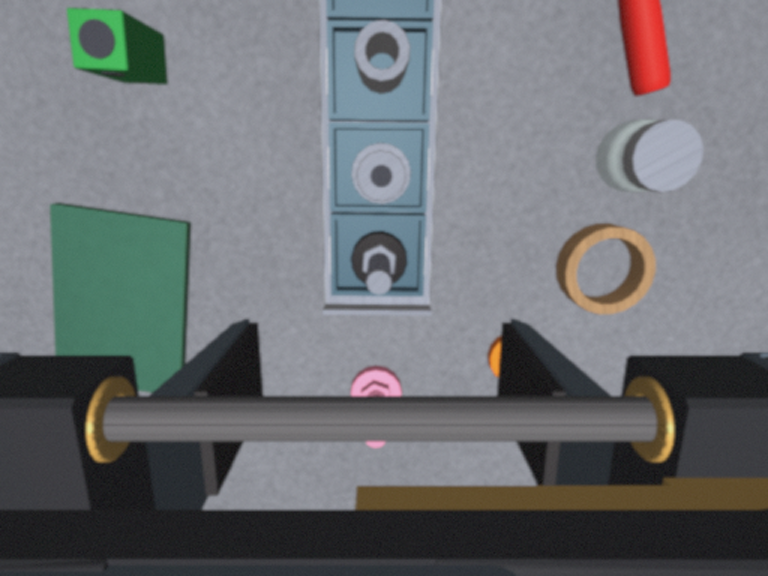

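The wrist view shows the foot's rod top at (378,282), centred between the fingers, with the bush (381,172) and sleeve (381,50) beyond it. The pink foot at (375,385) is clear of the fingers. Both cameras agree to within 1 mm, so I descend and grip.

>>> {"op": "send_rows", "data": {"targets": [[[0, 0, 0, 0, 0, -0.15, -1], [0, 0, 0, 0, 0, -0.2, -1], [0, 0, 0, 0, 0, -0.2, -1], [0, 0, 0, 0, 0, -0.15, -1], [0, 0, 0, 0, 0, -0.1, -1], [0, 0, 0, 0, 0, 0, -1], [0, 0, 0, 0, 0, 0, 1], [0, 0, 0, 0, 0, 0, 1], [0, 0, 0, 0, 0, 0, 1], [0, 0, 0, 0, 0, 0, 1], [0, 0, 0, 0, 0, 0, 1], [0, 0, 0, 0, 0, 0, 1]]]}}

```text
time_s: 3.9
ee_pos: [446.3, 184.1, 54.3]
ee_rot: [-180.0, -0.0, -9.0]
force: [0.0, -0.4, 0.1]
gripper_width: 46.4
gripper_force: 0.0
```

>>> {"op": "send_rows", "data": {"targets": [[[0, 0, 0, 0, 0, 0, 1], [0, 0, 0, 0, 0, 0, 1], [0, 0, 0, 0, 0, 0, 1], [0, 0, 0, 0, 0, 0, 1]]]}}

```text
time_s: 4.3
ee_pos: [446.3, 184.0, 53.9]
ee_rot: [-180.0, 0.0, -9.0]
force: [0.7, -0.5, -2.1]
gripper_width: 15.7
gripper_force: 25.0
```

>>> {"op": "send_rows", "data": {"targets": [[[0, 0, 0, 0, 0, 0.05, 1], [0, 0, 0, 0, 0, 0.15, 1], [0, 0, 0, 0, 0, 0.2, 1], [0, 0, 0, 0, 0, 0.1, 1], [0, 0, 0.0032, 0.031, -0.063, 0, 1], [0, 0, 0.0064, 0.062, -0.126, 0, 1], [0, 0, 0.0064, 0.062, -0.126, 0, 1], [0, 0, 0.0064, 0.062, -0.126, 0, 1], [0, 0, 0.0064, 0.062, -0.126, 0, 1], [0, 0, 0.0064, 0.062, -0.126, 0, 1], [0, 0, 0.0064, 0.062, -0.126, 0, 1], [0, 0, 0.0064, 0.062, -0.126, 0, 1]]]}}

```text
time_s: 5.5
ee_pos: [539.4, -6.2, 154.4]
ee_rot: [180.0, 0.0, -4.7]
force: [0.2, -0.2, -1.7]
gripper_width: 15.6
gripper_force: 25.0
```

>>> {"op": "send_rows", "data": {"targets": [[[0, 0, 0.0064, 0.062, -0.126, 0, 1], [0, 0, 0.0064, 0.062, -0.126, 0, 1], [0, 0, 0.0064, 0.062, -0.126, 0, 1], [0, 0, 0.0064, 0.062, -0.126, 0, 1], [0, 0, 0.0064, 0.062, -0.126, 0, 1], [0, 0, 0.0064, 0.062, -0.126, 0, 1], [0, 0, 0.0064, 0.062, -0.126, 0, 1], [0, 0, 0.0032, 0.031, -0.063, 0, 1], [0, 0, 0, 0, 0, 0, 1], [0, 0, 0, 0, 0, 0, 1]]]}}

```text
time_s: 6.5
ee_pos: [631.5, -193.1, 153.8]
ee_rot: [-179.9, 0.1, -0.4]
force: [-0.1, 1.0, -1.9]
gripper_width: 15.6
gripper_force: 25.0
```

```bash
python3 - <<'E'
from h import *
I,P,s=wcloud();save('w1.png',I,1.5)
print(s['ee_pos'],s['ee_rot'],s['gripper_width'],s['force'])
q=P[(abs(P[...,1]+195)<60)&(abs(P[...,0]-533)<220)&(P[...,2]>10)&(P[...,2]<25)]
print(cv2.minAreaRect(q[:,:2].astype(np.float32)), q[:,1].min(),q[:,1].max())
J,_=optics.grab_frame('side');save('s1.png',J[60:360,60:480],1.8)
E
```

```text
[ 631.53493394 -193.13936161  153.80376603] [-1.79936997e+02  8.02090731e-02 -3.76758314e-01] 15.583509027334001 [-0.13146991  0.95168424 -1.94447944]
((567.0410766601562, -196.25198364257812), (70.04142761230469, 196.65924072265625), 89.65653228759766) -231.76333477360157 -161.5701094991548
```

View pics/w1.png

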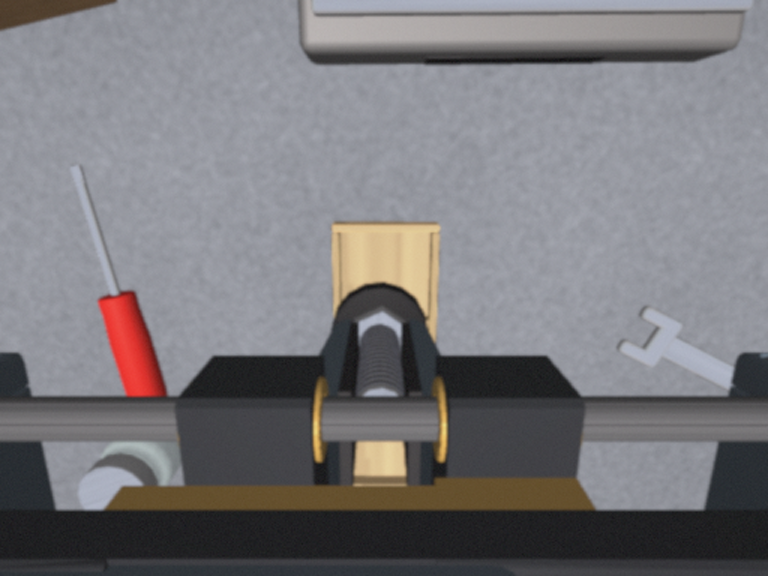

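View pics/s1.png

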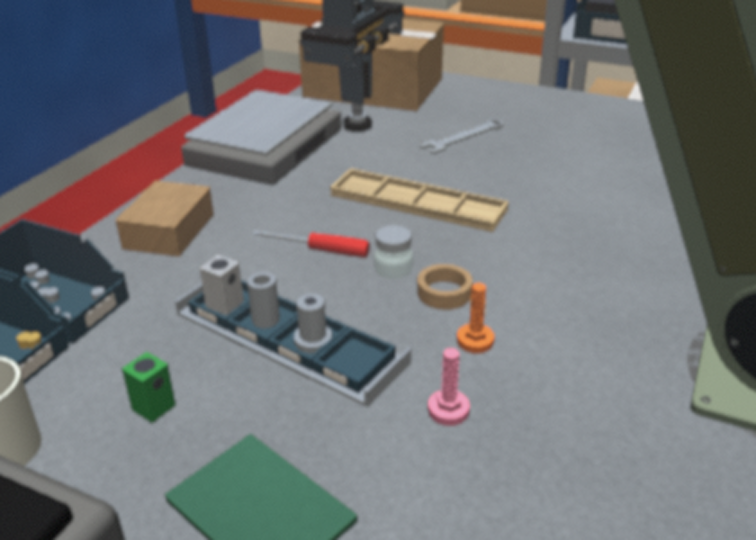

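The wrist view shows the foot upright in the fingers, base at (381,310), over the far compartment. It sits about 3 mm left of the tray's centreline (tray centre col 385). The side view confirms the other three parts undisturbed at (312,320), (262,300) and (220,285). Now I shift slightly and lower.

>>> {"op": "send_rows", "data": {"targets": [[[0, 0, 0, 0, -0.014, -0.1, 1], [0, 0, 0, 0, 0, -0.15, 1], [0, 0, 0, 0, 0, -0.15, 1], [0, 0, 0, 0, 0, -0.07, 1], [0, 0, 0, 0, 0, -0.03, 1], [0, 0, 0, 0, 0, -0.01, 1], [0, 0, 0, 0, 0, 0, 1], [0, 0, 0, 0, 0, 0, 1]]]}}

```text
time_s: 7.4
ee_pos: [633.2, -197.1, 53.5]
ee_rot: [179.9, -0.1, -0.4]
force: [0.4, 0.2, -1.4]
gripper_width: 15.4
gripper_force: 25.0
```

>>> {"op": "send_rows", "data": {"targets": [[[0, 0, 0, 0, 0, -0.005, 1], [0, 0, 0, 0, 0, -0.005, 1], [0, 0, 0, 0, 0, 0, 1], [0, 0, 0, 0, 0, 0, 1]]]}}

```text
time_s: 7.8
ee_pos: [632.2, -196.9, 50.0]
ee_rot: [180.0, -0.0, -0.4]
force: [-0.1, 0.6, -2.7]
gripper_width: 15.2
gripper_force: 25.0
```

>>> {"op": "send_rows", "data": {"targets": [[[0, 0, 0, 0, 0, -0.005, 1], [0, 0, 0, 0, 0, 0, 1], [0, 0, 0, 0, 0, 0, 1]]]}}

```text
time_s: 8.1
ee_pos: [632.2, -196.8, 48.9]
ee_rot: [180.0, 0.0, -0.4]
force: [-0.3, 0.6, -0.5]
gripper_width: 15.6
gripper_force: 25.0
```

>>> {"op": "send_rows", "data": {"targets": [[[0, 0, 0, 0, 0, -0.003, 1], [0, 0, 0, 0, 0, 0, 1], [0, 0, 0, 0, 0, 0, 1]]]}}

```text
time_s: 8.4
ee_pos: [632.3, -196.8, 48.8]
ee_rot: [180.0, -0.0, -0.4]
force: [-0.5, 1.1, 1.2]
gripper_width: 15.4
gripper_force: 25.0
```

The force has turned positive, so the foot is on the floor. I release and rise.

>>> {"op": "send_rows", "data": {"targets": [[[0, 0, 0, 0, 0, 0, 0.3], [0, 0, 0, 0, 0, 0, -0.2], [0, 0, 0, 0, 0, 0, -1], [0, 0, 0, 0, 0, 0, -1], [0, 0, 0, 0, 0, 0, -1], [0, 0, 0, 0, 0, 0, -1], [0, 0, 0, 0, 0, 0.1, -1], [0, 0, 0, 0, 0, 0.2, -1], [0, 0, 0, 0, 0, 0.2, -1], [0, 0, 0, 0, 0, 0.1, -1], [0, 0, 0, 0, 0, 0, -1]]]}}

```text
time_s: 9.5
ee_pos: [634.2, -197.5, 172.5]
ee_rot: [179.9, -0.4, -0.4]
force: [0.8, -0.4, 0.4]
gripper_width: 91.2
gripper_force: 0.0
```

```bash
python3 - <<'E'
from h import *
I,P,s=wcloud();print(s['ee_pos'],s['ee_rot'],s['gripper_width'])
near(P,631,-196,22,77,92);near(P,631,-196,26,12,22)
E
```

```text
[ 634.2351088  -197.48821528  172.48707624] [179.85352739  -0.44032264  -0.36385089] 91.20373812568968
305 ((631.0263671875, -197.1260986328125), (16.491130828857422, 15.477784156799316), 43.02726745605469) [79.6 83.2 84.4]
733 ((632.8206176757812, -196.96412658691406), (43.150634765625, 39.4730339050293), 89.88739776611328) [13.8 15.4 16.9]
```

The foot is upright at (631,-197), top at z 85. Next is the bush.

>>> {"op": "send_rows", "data": {"targets": [[[0, 0, -0.0032, -0.02, 0.062, 0, -1], [0, 0, -0.0064, -0.041, 0.1235, 0, -1], [0, 0, -0.0064, -0.041, 0.1235, 0, -1], [0, 0, -0.0064, -0.041, 0.1235, 0, -1], [0, 0, -0.0064, -0.041, 0.1235, 0, -1], [0, 0, -0.0064, -0.041, 0.1235, 0, -1], [0, 0, -0.0064, -0.041, 0.1235, 0, -1], [0, 0, -0.0064, -0.041, 0.1235, 0, -1], [0, 0, -0.0064, -0.041, 0.1235, 0, -1], [0, 0, -0.0064, -0.041, 0.1235, 0, -1]]]}}

```text
time_s: 10.55
ee_pos: [552.1, 39.5, 166.2]
ee_rot: [180.0, 0.3, -5.9]
force: [0.1, 0.3, 0.3]
gripper_width: 90.9
gripper_force: 0.0
```

>>> {"op": "send_rows", "data": {"targets": [[[0, 0, -0.0064, -0.041, 0.1235, 0, -1], [0, 0, -0.0064, -0.041, 0.1235, 0, -1], [0, 0, -0.0064, -0.041, 0.1235, 0, -1], [0, 0, -0.0064, -0.041, 0.1235, 0, -1], [0, 0, -0.0064, -0.041, 0.1235, 0, -1], [0, 0, -0.0032, -0.023, 0.061, 0, -1], [0, 0, 0, 0, 0, 0, -1], [0, 0, 0, 0, 0, 0, -1]]]}}

```text
time_s: 11.35
ee_pos: [508.4, 173.1, 167.6]
ee_rot: [179.9, 0.1, -9.0]
force: [0.1, -0.4, 0.1]
gripper_width: 91.2
gripper_force: 0.0
```

```bash
python3 - <<'E'
from h import *
I,P,s=wcloud();print(s['ee_pos'],s['ee_rot'],s['gripper_width'])
near(P,509,174,30,62,80);near(P,581,162,30,62,80);near(P,645,156,30,62,80)
E
```

```text
[508.36571108 173.13569143 167.61769882] [ 1.79921631e+02  6.55748322e-02 -8.96425166e+00] 91.17058891645152
985 ((509.0557556152344, 173.2309112548828), (31.000640869140625, 30.943986892700195), 58.68528747558594) [64.9 66.4 67.6]
911 ((580.543212890625, 161.79324340820312), (32.77892303466797, 32.679412841796875), 37.42319869995117) [66.4 68.1 69.3]
2061 ((642.7791137695312, 156.04624938964844), (33.9579963684082, 31.867765426635742), 84.52809143066406) [67.  68.5 70. ]
```

Aligned within 1 mm. Descend 134 mm (0.67) and grip.

>>> {"op": "send_rows", "data": {"targets": [[[0, 0, 0, 0, 0, -0.12, -1], [0, 0, 0, 0, 0, -0.2, -1], [0, 0, 0, 0, 0, -0.17, -1], [0, 0, 0, 0, 0, -0.12, -1], [0, 0, 0, 0, 0, -0.06, -1], [0, 0, 0, 0, 0, 0, -1], [0, 0, 0, 0, 0, 0, 1], [0, 0, 0, 0, 0, 0, 1], [0, 0, 0, 0, 0, 0, 1], [0, 0, 0, 0, 0, 0, 1], [0, 0, 0, 0, 0, 0, 1], [0, 0, 0, 0, 0, 0, 1]]], "grip_force": 30}}

```text
time_s: 12.6
ee_pos: [508.9, 173.7, 34.6]
ee_rot: [-180.0, -0.0, -9.0]
force: [0.0, 0.1, -0.4]
gripper_width: 45.9
gripper_force: 0.0
```

>>> {"op": "send_rows", "data": {"targets": [[[0, 0, 0, 0, 0, 0, 1], [0, 0, 0, 0, 0, 0, 1], [0, 0, 0, 0, 0, 0, 1], [0, 0, 0, 0, 0, 0, 1]]]}}

```text
time_s: 13.0
ee_pos: [508.8, 173.6, 34.4]
ee_rot: [180.0, 0.0, -9.0]
force: [-0.4, -0.4, 0.2]
gripper_width: 31.5
gripper_force: 30.0
```

>>> {"op": "send_rows", "data": {"targets": [[[0, 0, 0, 0, 0, 0.05, 1], [0, 0, 0, 0, 0, 0.2, 1], [0, 0, 0, 0, 0, 0.2, 1], [0, 0, 0, 0, 0, 0.15, 1], [0, 0, 0.0032, 0.01, -0.062, 0, 1], [0, 0, 0.0064, 0.019, -0.123, 0, 1], [0, 0, 0.0064, 0.019, -0.123, 0, 1], [0, 0, 0.0064, 0.019, -0.123, 0, 1], [0, 0, 0.0064, 0.019, -0.123, 0, 1], [0, 0, 0.0064, 0.019, -0.123, 0, 1], [0, 0, 0.0064, 0.019, -0.123, 0, 1], [0, 0, 0.0064, 0.019, -0.123, 0, 1]]]}}

```text
time_s: 14.2
ee_pos: [536.0, -12.7, 152.5]
ee_rot: [180.0, 0.2, -4.7]
force: [-0.6, -0.0, -2.9]
gripper_width: 31.4
gripper_force: 30.0
```

>>> {"op": "send_rows", "data": {"targets": [[[0, 0, 0.0064, 0.019, -0.123, 0, 1], [0, 0, 0.0064, 0.019, -0.123, 0, 1], [0, 0, 0.0064, 0.019, -0.123, 0, 1], [0, 0, 0.0064, 0.019, -0.123, 0, 1], [0, 0, 0.0064, 0.019, -0.123, 0, 1], [0, 0, 0.0064, 0.019, -0.123, 0, 1], [0, 0, 0.0064, 0.019, -0.123, 0, 1], [0, 0, 0.0032, 0.009, -0.065, 0, 1], [0, 0, 0, 0, 0, 0, 1], [0, 0, 0, 0, 0, 0, 1], [0, 0, 0, 0, 0, 0, 1]]]}}

```text
time_s: 15.3
ee_pos: [565.3, -195.1, 154.0]
ee_rot: [-180.0, 0.1, -0.3]
force: [0.4, 0.1, -3.2]
gripper_width: 31.4
gripper_force: 30.0
```

>>> {"op": "send_rows", "data": {"targets": [[[0, 0, 0, 0, 0, -0.1, 1], [0, 0, 0, 0, 0, -0.2, 1], [0, 0, 0, 0, 0, -0.18, 1], [0, 0, 0, 0, 0, -0.08, 1], [0, 0, 0, 0, 0, -0.04, 1], [0, 0, 0, 0, 0, -0.01, 1], [0, 0, 0, 0, 0, 0, 1], [0, 0, 0, 0, 0, 0, 1], [0, 0, 0, 0, 0, 0, 1]]]}}

```text
time_s: 16.2
ee_pos: [566.6, -196.4, 33.6]
ee_rot: [180.0, -0.1, -0.4]
force: [0.5, -1.5, -2.7]
gripper_width: 31.2
gripper_force: 30.0
```

>>> {"op": "send_rows", "data": {"targets": [[[0, 0, 0, 0, 0, -0.005, 1], [0, 0, 0, 0, 0, -0.005, 1], [0, 0, 0, 0, 0, 0, 1], [0, 0, 0, 0, 0, 0, 1]]]}}

```text
time_s: 16.6
ee_pos: [565.8, -196.2, 30.3]
ee_rot: [180.0, 0.0, -0.4]
force: [-0.6, 0.4, -3.3]
gripper_width: 31.5
gripper_force: 30.0
```

>>> {"op": "send_rows", "data": {"targets": [[[0, 0, 0, 0, 0, -0.005, 1], [0, 0, 0, 0, 0, 0, 1], [0, 0, 0, 0, 0, 0, 1]]]}}

```text
time_s: 16.9
ee_pos: [566.0, -196.3, 29.5]
ee_rot: [180.0, -0.0, -0.4]
force: [-0.3, -1.0, -2.8]
gripper_width: 31.5
gripper_force: 30.0
```

>>> {"op": "send_rows", "data": {"targets": [[[0, 0, 0, 0, 0, -0.002, 1], [0, 0, 0, 0, 0, 0, 1], [0, 0, 0, 0, 0, 0, 1]]]}}

```text
time_s: 17.2
ee_pos: [566.0, -196.3, 29.4]
ee_rot: [180.0, -0.0, -0.4]
force: [0.4, 0.5, 1.8]
gripper_width: 31.7
gripper_force: 30.0
```

Contact. Release, rise, check.

>>> {"op": "send_rows", "data": {"targets": [[[0, 0, 0, 0, 0, 0, 0.2], [0, 0, 0, 0, 0, 0, -0.2], [0, 0, 0, 0, 0, 0, -1], [0, 0, 0, 0, 0, 0, -1], [0, 0, 0, 0, 0, 0, -1], [0, 0, 0, 0, 0, 0, -1], [0, 0, 0, 0, 0, 0.1, -1], [0, 0, 0, 0, 0, 0.2, -1], [0, 0, 0, 0, 0, 0.2, -1], [0, 0, 0, 0, 0, 0.2, -1], [0, 0, 0, 0, 0, 0, -1]]]}}

```text
time_s: 18.3
ee_pos: [569.3, -197.5, 175.4]
ee_rot: [179.7, -0.7, -0.4]
force: [0.5, -0.0, 0.9]
gripper_width: 90.9
gripper_force: 0.0
```

```bash
python3 - <<'E'
from h import *
I,P,s=wcloud();print(s['ee_pos'],s['ee_rot'],s['gripper_width'])
near(P,566,-196,25,55,80);near(P,631,-197,20,77,92)
E
```

```text
[ 569.27722632 -197.47283915  175.38103248] [179.74921214  -0.6879793   -0.36431153] 90.87526146061138
910 ((566.6219482421875, -196.1776580810547), (30.89202308654785, 30.62373161315918), 86.16119384765625) [59.6 61.3 62.7]
337 ((630.4228515625, -196.75350952148438), (15.935203552246094, 15.475326538085938), 0.18278595805168152) [80.2 83.2 84.6]
```

The bush stands, its top at z 63. Sleeve next, at (580.6,161.7).

>>> {"op": "send_rows", "data": {"targets": [[[0, 0, -0.0032, 0.002, 0.06, 0, -1], [0, 0, -0.0064, 0.005, 0.119, 0, -1], [0, 0, -0.0064, 0.005, 0.119, 0, -1], [0, 0, -0.0064, 0.005, 0.119, 0, -1], [0, 0, -0.0064, 0.005, 0.119, 0, -1], [0, 0, -0.0064, 0.005, 0.119, 0, -1], [0, 0, -0.0064, 0.005, 0.119, 0, -1], [0, 0, -0.0064, 0.005, 0.119, 0, -1], [0, 0, -0.0064, 0.005, 0.119, 0, -1], [0, 0, -0.0064, 0.005, 0.119, 0, -1]]]}}

```text
time_s: 19.35
ee_pos: [573.6, 31.7, 166.7]
ee_rot: [180.0, 0.3, -5.9]
force: [0.5, -0.1, -0.1]
gripper_width: 91.1
gripper_force: 0.0
```

>>> {"op": "send_rows", "data": {"targets": [[[0, 0, -0.0064, 0.005, 0.119, 0, -1], [0, 0, -0.0064, 0.005, 0.119, 0, -1], [0, 0, -0.0064, 0.005, 0.119, 0, -1], [0, 0, -0.0064, 0.005, 0.119, 0, -1], [0, 0, -0.0064, 0.005, 0.119, 0, -1], [0, 0, -0.0032, 0.002, 0.062, 0, -1], [0, 0, 0, 0, 0, 0, -1], [0, 0, 0, 0, 0, 0, -1], [0, 0, 0, 0, 0, 0, -1]]]}}

```text
time_s: 20.25
ee_pos: [580.3, 160.4, 168.6]
ee_rot: [179.9, 0.0, -9.0]
force: [-0.4, -0.8, 0.5]
gripper_width: 91.3
gripper_force: 0.0
```

```bash
python3 - <<'E'
from h import *
I,P,s=wcloud();print(s['ee_pos'],s['ee_rot'],s['gripper_width'])
near(P,581,162,30,62,80);near(P,645,156,30,62,80)
E
```

```text
[580.32497464 160.41565955 168.60219518] [ 1.79949991e+02  4.48965925e-02 -9.04887406e+00] 91.31197753401665
795 ((581.1883544921875, 161.7123260498047), (32.53881072998047, 32.81171798706055), 81.15690612792969) [64.4 68.  69.3]
1741 ((644.0631713867188, 155.86911010742188), (33.98768997192383, 34.02968215942383), 84.34489440917969) [67.3 68.6 69.8]
```

>>> {"op": "send_rows", "data": {"targets": [[[0, 0, 0, 0.002, 0.004, -0.12, -1], [0, 0, 0, 0, 0, -0.2, -1], [0, 0, 0, 0, 0, -0.17, -1], [0, 0, 0, 0, 0, -0.12, -1], [0, 0, 0, 0, 0, -0.06, -1], [0, 0, 0, 0, 0, 0, -1], [0, 0, 0, 0, 0, 0, 1], [0, 0, 0, 0, 0, 0, 1], [0, 0, 0, 0, 0, 0, 1], [0, 0, 0, 0, 0, 0, 1], [0, 0, 0, 0, 0, 0, 1], [0, 0, 0, 0, 0, 0, 1]]]}}

```text
time_s: 21.5
ee_pos: [581.1, 162.2, 35.2]
ee_rot: [-180.0, -0.0, -9.0]
force: [1.2, 1.0, 0.1]
gripper_width: 46.2
gripper_force: 0.0
```

>>> {"op": "send_rows", "data": {"targets": [[[0, 0, 0, 0, 0, 0, 1], [0, 0, 0, 0, 0, 0, 1], [0, 0, 0, 0, 0, 0, 1], [0, 0, 0, 0, 0, 0, 1]]]}}

```text
time_s: 21.9
ee_pos: [581.0, 162.1, 35.0]
ee_rot: [180.0, 0.0, -9.0]
force: [0.0, 0.2, 0.9]
gripper_width: 32.5
gripper_force: 30.0
```

>>> {"op": "send_rows", "data": {"targets": [[[0, 0, 0, 0, 0, 0.05, 1], [0, 0, 0, 0, 0, 0.2, 1], [0, 0, 0, 0, 0, 0.2, 1], [0, 0, 0, 0, 0, 0.15, 1], [0, 0, 0.0032, -0.013, -0.06, 0, 1], [0, 0, 0.0064, -0.027, -0.119, 0, 1], [0, 0, 0.0064, -0.027, -0.119, 0, 1], [0, 0, 0.0064, -0.027, -0.119, 0, 1], [0, 0, 0.0064, -0.027, -0.119, 0, 1], [0, 0, 0.0064, -0.027, -0.119, 0, 1], [0, 0, 0.0064, -0.027, -0.119, 0, 1], [0, 0, 0.0064, -0.027, -0.119, 0, 1]]]}}

```text
time_s: 23.1
ee_pos: [538.9, -17.8, 153.6]
ee_rot: [180.0, 0.2, -4.7]
force: [0.2, 0.3, -2.7]
gripper_width: 32.6
gripper_force: 30.0
```

>>> {"op": "send_rows", "data": {"targets": [[[0, 0, 0.0064, -0.027, -0.119, 0, 1], [0, 0, 0.0064, -0.027, -0.119, 0, 1], [0, 0, 0.0064, -0.027, -0.119, 0, 1], [0, 0, 0.0064, -0.027, -0.119, 0, 1], [0, 0, 0.0064, -0.027, -0.119, 0, 1], [0, 0, 0.0064, -0.027, -0.119, 0, 1], [0, 0, 0.0064, -0.027, -0.119, 0, 1], [0, 0, 0.0032, -0.013, -0.062, 0, 1], [0, 0, 0, 0, 0, 0, 1], [0, 0, 0, 0, 0, 0, 1], [0, 0, 0, 0, 0, 0, 1]]]}}

```text
time_s: 24.2
ee_pos: [500.2, -194.5, 154.7]
ee_rot: [-180.0, 0.0, -0.3]
force: [-0.3, 0.4, -2.5]
gripper_width: 32.4
gripper_force: 30.0
```

>>> {"op": "send_rows", "data": {"targets": [[[0, 0, 0, 0, 0, -0.1, 1], [0, 0, 0, 0, 0, -0.2, 1], [0, 0, 0, 0, 0, -0.18, 1], [0, 0, 0, 0, 0, -0.08, 1], [0, 0, 0, 0, 0, -0.04, 1], [0, 0, 0, 0, 0, -0.01, 1], [0, 0, 0, 0, 0, -0.005, 1], [0, 0, 0, 0, 0, 0, 1], [0, 0, 0, 0, 0, 0, 1], [0, 0, 0, 0, 0, 0, 1]]]}}

```text
time_s: 25.2
ee_pos: [500.6, -195.6, 32.7]
ee_rot: [180.0, -0.1, -0.4]
force: [-0.3, -0.2, -2.2]
gripper_width: 32.5
gripper_force: 30.0
```

>>> {"op": "send_rows", "data": {"targets": [[[0, 0, 0, 0, 0, -0.004, 1], [0, 0, 0, 0, 0, 0, 1], [0, 0, 0, 0, 0, 0, 1]]]}}

```text
time_s: 25.5
ee_pos: [500.2, -195.4, 31.2]
ee_rot: [180.0, 0.0, -0.4]
force: [0.6, -0.2, -1.2]
gripper_width: 32.8
gripper_force: 30.0
```

>>> {"op": "send_rows", "data": {"targets": [[[0, 0, 0, 0, 0, -0.005, 1], [0, 0, 0, 0, 0, 0, 1], [0, 0, 0, 0, 0, 0, 1]]]}}

```text
time_s: 25.8
ee_pos: [500.2, -195.4, 30.1]
ee_rot: [180.0, 0.0, -0.4]
force: [-0.4, 0.5, -2.2]
gripper_width: 32.6
gripper_force: 30.0
```

>>> {"op": "send_rows", "data": {"targets": [[[0, 0, 0, 0, 0, -0.002, 1], [0, 0, 0, 0, 0, 0, 1], [0, 0, 0, 0, 0, 0, 1]]]}}

```text
time_s: 26.1
ee_pos: [500.3, -195.4, 30.0]
ee_rot: [180.0, -0.0, -0.4]
force: [-0.4, -0.3, 0.6]
gripper_width: 32.4
gripper_force: 30.0
```

>>> {"op": "send_rows", "data": {"targets": [[[0, 0, 0, 0, 0, 0, 0.2], [0, 0, 0, 0, 0, 0, -0.2], [0, 0, 0, 0, 0, 0, -1], [0, 0, 0, 0, 0, 0, -1], [0, 0, 0, 0, 0, 0, -1], [0, 0, 0, 0, 0, 0, -1], [0, 0, 0, 0, 0, 0.1, -1], [0, 0, 0, 0, 0, 0.2, -1], [0, 0, 0, 0, 0, 0.2, -1], [0, 0, 0, 0, 0, 0.2, -1], [0, 0, 0, 0, 0, 0, -1]]]}}

```text
time_s: 27.2
ee_pos: [503.6, -196.8, 175.6]
ee_rot: [179.7, -0.7, -0.4]
force: [0.7, -0.2, -0.0]
gripper_width: 91.2
gripper_force: 0.0
```

```bash
python3 - <<'E'
from h import *
I,P,s=wcloud();print(s['ee_pos'],s['ee_rot'],s['gripper_width'])
near(P,500,-196,25,55,80);near(P,566,-196,25,55,80);near(P,631,-197,20,77,92)
E
```

```text
[ 503.63226654 -196.82474059  175.62652224] [179.7271413   -0.65940524  -0.36180819] 91.23728474433284
755 ((500.3887634277344, -195.6502685546875), (33.220088958740234, 32.35624694824219), 0.7483815550804138) [57.8 63.1 64.2]
1044 ((566.2758178710938, -196.13124084472656), (30.609329223632812, 30.602581024169922), 89.78032684326172) [60.  61.5 62.7]
430 ((630.2439575195312, -196.58453369140625), (16.59234046936035, 15.70119857788086), 65.68389129638672) [79.6 83.2 84.6]
```

The sleeve stands. The block is at (644.3,156.2), its sides at about -5.6°.

>>> {"op": "send_rows", "data": {"targets": [[[0, 0, -0.002, 0.024, 0.059, 0, -1], [0, 0, -0.004, 0.048, 0.117, 0, -1], [0, 0, -0.004, 0.048, 0.117, 0, -1], [0, 0, -0.004, 0.048, 0.117, 0, -1], [0, 0, -0.004, 0.048, 0.117, 0, -1], [0, 0, -0.004, 0.048, 0.117, 0, -1], [0, 0, -0.004, 0.048, 0.117, 0, -1], [0, 0, -0.004, 0.048, 0.117, 0, -1], [0, 0, -0.004, 0.048, 0.117, 0, -1], [0, 0, -0.004, 0.048, 0.117, 0, -1]]]}}

```text
time_s: 28.25
ee_pos: [590.5, 29.0, 167.4]
ee_rot: [180.0, 0.3, -3.8]
force: [0.3, -0.3, 0.7]
gripper_width: 91.3
gripper_force: 0.0
```

>>> {"op": "send_rows", "data": {"targets": [[[0, 0, -0.004, 0.048, 0.117, 0, -1], [0, 0, -0.004, 0.048, 0.117, 0, -1], [0, 0, -0.004, 0.048, 0.117, 0, -1], [0, 0, -0.004, 0.048, 0.117, 0, -1], [0, 0, -0.004, 0.048, 0.117, 0, -1], [0, 0, 0, 0.025, 0.061, 0, -1], [0, 0, 0, 0, 0, 0, -1], [0, 0, 0, 0, 0, 0, -1], [0, 0, 0, 0, 0, 0, -1]]]}}

```text
time_s: 29.15
ee_pos: [643.8, 155.1, 169.4]
ee_rot: [179.9, 0.1, -5.6]
force: [-0.2, -1.0, -0.5]
gripper_width: 91.3
gripper_force: 0.0
```

```bash
python3 - <<'E'
from h import *
I,P,s=wcloud();print(s['ee_pos'],s['ee_rot'],s['gripper_width'])
near(P,644,156,30,62,80)
E
```

```text
[643.82182622 155.12935211 169.43115331] [ 1.79949299e+02  6.28661568e-02 -5.63278078e+00] 91.277106505445
1471 ((644.5189208984375, 155.80172729492188), (33.961639404296875, 33.768516540527344), 84.13038635253906) [67.1 68.5 69.8]
```

>>> {"op": "send_rows", "data": {"targets": [[[0, 0, 0, 0.002, 0, -0.12, -1], [0, 0, 0, 0, 0, -0.2, -1], [0, 0, 0, 0, 0, -0.17, -1], [0, 0, 0, 0, 0, -0.12, -1], [0, 0, 0, 0, 0, -0.06, -1], [0, 0, 0, 0, 0, 0, -1], [0, 0, 0, 0, 0, 0, 1], [0, 0, 0, 0, 0, 0, 1], [0, 0, 0, 0, 0, 0, 1], [0, 0, 0, 0, 0, 0, 1], [0, 0, 0, 0, 0, 0, 1], [0, 0, 0, 0, 0, 0, 1]]]}}

```text
time_s: 30.4
ee_pos: [644.9, 156.2, 36.0]
ee_rot: [-180.0, -0.0, -5.6]
force: [0.2, -0.9, 0.4]
gripper_width: 46.3
gripper_force: 0.0
```

>>> {"op": "send_rows", "data": {"targets": [[[0, 0, 0, 0, 0, 0, 1], [0, 0, 0, 0, 0, 0, 1], [0, 0, 0, 0, 0, 0, 1], [0, 0, 0, 0, 0, 0, 1]]]}}

```text
time_s: 30.8
ee_pos: [644.8, 156.2, 35.8]
ee_rot: [180.0, 0.0, -5.6]
force: [-0.1, 0.5, 0.3]
gripper_width: 34.1
gripper_force: 30.0
```

>>> {"op": "send_rows", "data": {"targets": [[[0, 0, 0, 0, 0, 0.05, 1], [0, 0, 0, 0, 0, 0.2, 1], [0, 0, 0, 0, 0, 0.2, 1], [0, 0, 0, 0, 0, 0.15, 1], [0, 0, 0.002, -0.035, -0.059, 0, 1], [0, 0, 0.004, -0.07, -0.117, 0, 1], [0, 0, 0.004, -0.07, -0.117, 0, 1], [0, 0, 0.004, -0.07, -0.117, 0, 1], [0, 0, 0.004, -0.07, -0.117, 0, 1], [0, 0, 0.004, -0.07, -0.117, 0, 1], [0, 0, 0.004, -0.07, -0.117, 0, 1], [0, 0, 0.004, -0.07, -0.117, 0, 1]]]}}

```text
time_s: 32.0
ee_pos: [537.5, -20.7, 154.5]
ee_rot: [180.0, 0.2, -2.9]
force: [-0.7, 0.2, -2.1]
gripper_width: 33.6
gripper_force: 30.0
```

>>> {"op": "send_rows", "data": {"targets": [[[0, 0, 0.004, -0.07, -0.117, 0, 1], [0, 0, 0.004, -0.07, -0.117, 0, 1], [0, 0, 0.004, -0.07, -0.117, 0, 1], [0, 0, 0.004, -0.07, -0.117, 0, 1], [0, 0, 0.004, -0.07, -0.117, 0, 1], [0, 0, 0.004, -0.07, -0.117, 0, 1], [0, 0, 0.004, -0.07, -0.117, 0, 1], [0, 0, 0.002, -0.032, -0.06, 0, 1], [0, 0, 0, 0, 0, 0, 1], [0, 0, 0, 0, 0, 0, 1], [0, 0, 0, 0, 0, 0, 1]]]}}

```text
time_s: 33.1
ee_pos: [435.2, -194.6, 155.3]
ee_rot: [-180.0, 0.0, -0.2]
force: [-0.2, -0.1, -1.9]
gripper_width: 34.0
gripper_force: 30.0
```

>>> {"op": "send_rows", "data": {"targets": [[[0, 0, 0, 0, 0, -0.1, 1], [0, 0, 0, 0, 0, -0.2, 1], [0, 0, 0, 0, 0, -0.18, 1], [0, 0, 0, 0, 0, -0.08, 1], [0, 0, 0, 0, 0, -0.04, 1], [0, 0, 0, 0, 0, -0.01, 1], [0, 0, 0, 0, 0, -0.005, 1], [0, 0, 0, 0, 0, 0, 1], [0, 0, 0, 0, 0, 0, 1], [0, 0, 0, 0, 0, 0, 1]]]}}

```text
time_s: 34.1
ee_pos: [435.8, -195.4, 33.4]
ee_rot: [180.0, -0.1, -0.2]
force: [-0.4, -0.7, -1.4]
gripper_width: 33.8
gripper_force: 30.0
```

>>> {"op": "send_rows", "data": {"targets": [[[0, 0, 0, 0, 0, -0.005, 1], [0, 0, 0, 0, 0, 0, 1], [0, 0, 0, 0, 0, 0, 1]]]}}

```text
time_s: 34.4
ee_pos: [435.4, -195.2, 31.8]
ee_rot: [180.0, -0.0, -0.2]
force: [-0.6, 0.4, -2.6]
gripper_width: 33.8
gripper_force: 30.0
```

>>> {"op": "send_rows", "data": {"targets": [[[0, 0, 0, 0, 0, -0.004, 1], [0, 0, 0, 0, 0, 0, 1], [0, 0, 0, 0, 0, 0, 1]]]}}

```text
time_s: 34.7
ee_pos: [435.4, -195.2, 30.9]
ee_rot: [180.0, 0.0, -0.2]
force: [-0.2, -0.2, -1.7]
gripper_width: 34.1
gripper_force: 30.0
```

>>> {"op": "send_rows", "data": {"targets": [[[0, 0, 0, 0, 0, -0.002, 1], [0, 0, 0, 0, 0, 0, 1], [0, 0, 0, 0, 0, 0, 1]]]}}

```text
time_s: 35.0
ee_pos: [435.5, -195.2, 30.7]
ee_rot: [180.0, -0.0, -0.2]
force: [0.1, -0.6, 0.3]
gripper_width: 33.6
gripper_force: 30.0
```

Contact. I release, rise clear and step aside, then check.

>>> {"op": "send_rows", "data": {"targets": [[[0, 0, 0, 0, 0, 0, 0.2], [0, 0, 0, 0, 0, 0, -0.2], [0, 0, 0, 0, 0, 0, -1], [0, 0, 0, 0, 0, 0, -1], [0, 0, 0, 0, 0, 0, -1], [0, 0, 0, 0, 0, 0, -1], [0, 0, 0, 0, 0, 0.1, -1], [0, 0, 0, 0, 0, 0.2, -1], [0, 0, 0, 0, 0, 0.2, -1], [0, 0, 0, 0, 0, 0.2, -1], [0, 0, 0, -0.1, 0, 0.1, -1], [0, 0, 0, 0, 0, 0, -1]]]}}

```text
time_s: 36.2
ee_pos: [415.5, -195.8, 193.5]
ee_rot: [179.8, -0.3, -0.2]
force: [-0.0, 0.7, 0.0]
gripper_width: 91.3
gripper_force: 0.0
```

>>> {"op": "send_rows", "data": {"targets": [[[0, 0, 0, 0, 0, 0, -1], [0, 0, 0, 0, 0, 0, -1], [0, 0, 0, 0, 0, 0, -1], [0, 0, 0, 0, 0, 0, -1], [0, 0, 0, 0, 0, 0, -1]]]}}

```text
time_s: 36.7
ee_pos: [415.4, -195.1, 189.9]
ee_rot: [-180.0, 0.1, -0.2]
force: [0.0, -0.7, 0.1]
gripper_width: 91.2
gripper_force: 0.0
```

```bash
python3 - <<'E'
from h import *
I,P,s=wcloud();print(s['ee_pos'],s['gripper_width']);save('w2.png',I,1.5)
near(P,435,-196,25,55,80);near(P,500,-196,25,55,80);near(P,566,-196,25,55,80);near(P,631,-197,20,77,92)
J,_=optics.grab_frame('side');save('s2.png',J,1.5)
E
```

```text
[ 415.42771805 -195.10723296  189.87619257] 91.23090974701529
1296 ((435.44140625, -195.44561767578125), (33.531768798828125, 33.624671936035156), 89.48851013183594) [62.  63.6 64.8]
787 ((500.01959228515625, -195.57992553710938), (33.103580474853516, 32.384342193603516), 45.22267532348633) [61.5 63.2 64.5]
1053 ((562.0997924804688, -196.2832794189453), (31.161239624023438, 23.982357025146484), 88.82091522216797) [59.5 61.5 62.9]
few
```

View pics/w2.png

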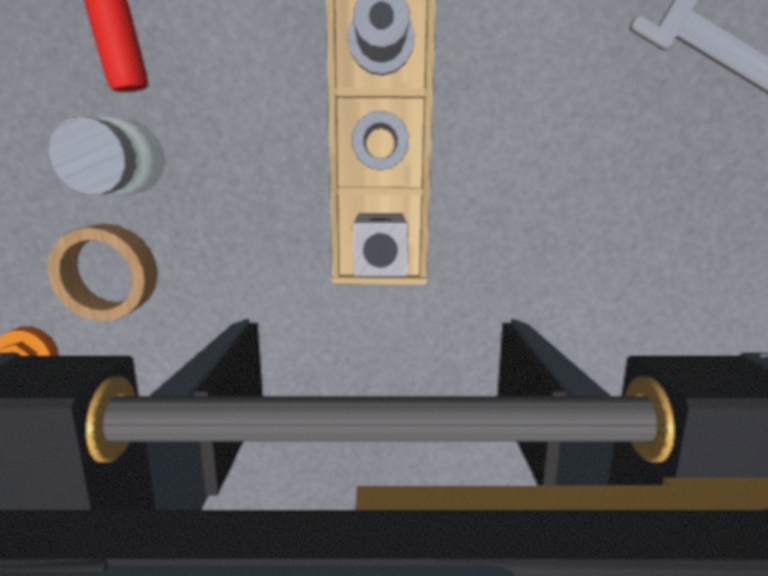

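View pics/s2.png

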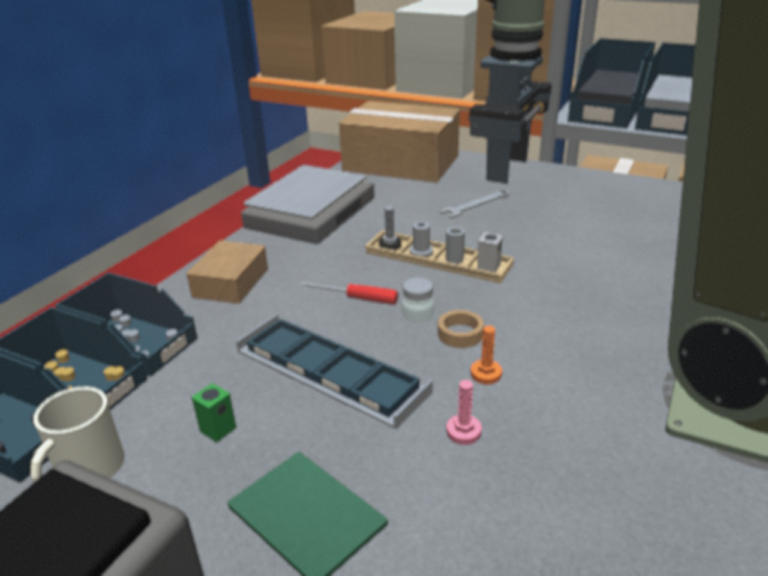

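The wrist view shows the block (380,248), sleeve (380,140) and bush (380,20) centred in their compartments. The side view shows the foot (389,230), bush, sleeve and block (490,252) all upright in the tray, and the bins empty. The look-alikes have not moved and the gripper is clear, so I hand the job in.

```bash
python3 -c "
from workcell import env
print(env.job_done())"
```

```text
the job is handed in; nothing more can be done
None
```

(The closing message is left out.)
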